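Push the cup through the steriliser's spring flap

ROBOT

A 7-joint arm with a two-finger parallel gripper is mounted at the origin on the work surface. World frame = base frame: x ahead of the robot, y to its left, z up, the work surface at z = 0. Lengths are in m, angles in rad, forces in N, time in s.
With the tool pointing down it reaches from about 0.4 to 0.875 m from the base axis. Payload 4.4 kg.
Tool frame: the origin (TCP) lies on the centre line of the jaws, within the pads' length; the fingertips stand 11 mm ahead of it and the grasp point (between the pads) lies 8 mm behind it (env.tip_extent is the distance from the TCP to the fingertips, in m); x points along the fingers, z is the direction in which the jaws open and shut, and the axes are right-handed (so a half turn about x gives the same grasp; the last joint's range is limited). The gripper opens to 85 mm and grips with 20 to 120 N. Pads are 22 mm wide; open, the fingers measure 114 mm over their backs; the gripper's body (76 mm by 85 mm) begins 54 mm behind the grasp point. The pads swing forward as they close: fully open they stand 13 mm farther back than shut.
Start: joints at [1.221, 0.628, 0.038, 1.517, -0.027, 0.996, -0.02], TCP at [0.182, -0.624, 0.242] pointing down, gripper open.
Joint ranges: [-3.06, 3.06], [-0.37, 2.12], [-1.25, 1.32], [0.18, 2.47], [-1.1, 4.24], [0.23, 1.98], [-2.94, 2.94]. Speed limits (rad/s): [2.57, 2.57, 3.14, 3.14, 3.14, 3.14, 3.14].

INTERFACE

Orientations are given as a 3x3 rotation matrix whose columns are the frame's x, y, z axes.
In Python, from bench import env, capture, get_calibration, regions_of gives the robot as it stands.
- The arm moves only by the tool send_rows, never from a script. Its argument "rows" is a list of rows, each a list of 3 entries, a list of its own where there are three numbers: the shift along the tool's x, y, z in mm, then the turn about the tool's x in degrees, then the opening, from 0 (shut) to 1 (fully open). In form: [[[tx, ty, tz], turn, claw], ...]. A call has 1 to 20 rows; each row is the pose to reach, as a shift and turn from the pose commanded when the call began, along the tool's axes at that moment; what a row does not reach only later rows make up. A row lasts 1/8 s, in which the tool goes at most 62.5 mm and 10.7 degrees, less where a joint would pass 70% of its speed; a pose out of reach is approached as far as the arm can. A call with a gripper value outside its range is refused whole. The fingers move at their own pace and stop on an object; the grip force is fixed at half the most. Time passes only in rows, so rows that repeat a pose let the fingers close. It gives the time, the measured TCP pose, the force and the opening at its end, in the units of the state.
- env.get_state(): the state, without advancing time (a new reading comes with each control period).
- capture(name): name is "scene" or "top" or "wrist"; returns (picture, depth): 384x512x3 uint8, blue, green, red; 384x512 float32, m along the optical axis (not along the pixel's ray), 0 where there is no reading.
- get_calibration(name): a dict with "intrinsics" (3x3 intrinsics, pixels), "camera_from_world" (4x4, takes a point from world to camera coordinates). Camera axes: x right, y up, looking along -z (the intrinsics and any distortion apply to the point x, -y, -z); pixel columns grow to the right and rows downward; lengths in m; the calibration is good to about 2 mm. A picture is of the moment at which its call begins: read the wrist's pose just before it. get_calibration takes no time and is no camera call; for the wrist camera it gives the pose at the moment of the call.
- env.finish_job(): hands the job in, once; it reports no verdict.
Trained networks look in the newest picture that a camera, given by its name, has taken for a name from the list of things; names that differ only in an ending like _2 or _b are one class to them, and where a whole thing is asked for, a point or a joint stands for the part that bears it (a point fixed in the world has none). Each returns a list of dicts, best first, with "confidence" (0 to 1); they miss things now and then, are a little off and sometimes report something else, mostly with a low value. They report only what shows in the picture. A call takes as long as a camera call.
- regions_of(target, camera): "region" (384x512 bool, what is visible of it) and "rect" ([left, top, right, bottom] in pixels, round what is visible of it).
The state is a dict: "t": time; "q": joint angles; "qvel": joint speeds; "effort": joint torques, N m; "ee_pos": TCP position; "ee_rot": TCP orientation; "wrist_force": force on the tool from outside, world axes, zero at the start; "moment": the same for the moment, N m; "gripper_width": finger opening in m.
Only numpy, scipy, OpenCV 4.12 (cv2) and the standard library are available. Lean on these libraries where they do the work, as an engineer would, in place of code of your own. Each camera call takes 0.05 s, during which the arm holds its last target. There are 200 camera calls.

TASK

The small orange cup stands on the loading apron of the open bottle steriliser. Without gripping or lifting anything, push the green spring flap open with one finger and, while it is held open, push the cup through with the other finger, so that the cup does not have to shove the flap open itself; take the hand away with the cup standing upright in the lane inside and the flap swung fully shut behind it. Push gently and leave everything else on the counter where it is.

Things in the scene. Friction and masses are not known exactly. Their poses are not given: they have to be found in the camera images.
- steriliser: White open steriliser base, fixed, of smooth slippery plastic. Origin: on the counter surface, on the centre line of its straight lane, in the plane of the shut flap. +x runs level along the lane from apron into box, +z up, +y left when looking in. Flat floor 6 mm above the counter. Apron x -160 to 0 mm, box x 0 to 228, y -100 to 100, open on top. Nothing spans the lane: fingers can run along it from above.
- lane_end (a point): Far end of the lane inside the box: foot of the end wall's inner face, on the lane's centre line, at floor level (222 mm past the flap). Inside, the lane is 78 mm wide; its 6 mm thick side walls and the end wall stand 40 mm above the floor. Bays outside the lane hold fixed pegs lower than the walls.
- apron_end (a point): Open outer end of the apron, on the lane's centre line, at floor level (160 mm in front of the flap). On the apron the lane is 62 mm wide (y -31 to 31 mm), between kerbs 15 mm above the floor.
- flap (a joint): Angle of the green side-hinged flap, rad: 0 shut across the lane (it cannot open outward), up to 1.55 open, swinging inward (towards the lane's +x, its free edge going from -y to +x). A light spring always shuts it: about 0.6 N at mid-width to start opening, about 1.3 N wide open. Hinge axis: vertical at x = 0, y = +41.5 mm of the steriliser.
- flap_mid (a point): Middle of the green flap's panel, moving with it: a plate 4 mm thick, 76 mm wide, 36 mm high (4 to 40 mm above the floor). It runs from the hinge to its free edge, 77 mm from the hinge axis; anything inside nearer than that to the hinge is in its sweep.
- cup_center (a point): Centre (half-way up, on the axis) of the small orange ceramic cup, an open round cup 48 mm in diameter (straight-sided from 10 to 32 mm up, foot 42 mm, rim 44 mm) and 44 mm tall, about 0.11 kg, standing on the apron 95 to 125 mm in front of the flap.
- bottle: Bystander: empty translucent polypropylene bottle with blue cap, 60 mm diameter, 140 mm tall, standing upright beyond the steriliser's far end. Origin at the centre of its underside.
- scoop: Bystander: white measuring scoop, bowl 40 mm across and 26 mm high with a handle reaching 93 mm from the bowl's centre along its x, lying beside the apron. Origin under the bowl.
- whisk: Bystander: stainless whisk, 245 mm long along its x, 50 mm high, lying beside the steriliser on its -y side. Origin under the joint of handle and wires.
- lid: Bystander: the steriliser's pale blue lid with two spring clips, 225 x 214 mm, 79 mm high, lying on the counter to the robot's right. Origin at the centre of its underside.
- tin: Bystander: closed aluminium tin, 90 mm diameter, 120 mm tall. Origin at the centre of its underside.
- jug: Bystander: white ceramic mug, 76 mm diameter, 85 mm tall. Origin at the centre of its underside.
- cup: The same orange cup; origin at the centre of its underside, its z up.

How it is judged:
By the outcome, as a careful person would: the job done as asked, in the order asked, and still so for the second after the job is handed in, with the robot touching nothing.
It also fails if it takes over 42 s, if anything falls off the work surface, if the arm or the gripper's body presses on something with over 40 N, if the wrist force passes 120 N, or if a joint passes its speed limit or range.

## Working session

There is one attempt and no reset: what is moved stays moved. The work goes in short steps, Python scripts to look and compute and a tool call to move; the robot and the scene stay as the last step left them, time stands still between calls to the robot, and variables do not carry over. Pictures are saved under pics/ and viewed, about 8 in all and at most 12, crops included, and the job is handed in when it is done.

Besides the shell and the picture viewer there is one more tool, called as name(argument=value, ...), one argument or row to a line, values as JSON. send_rows: Moves the arm, as the interface text tells. Its arguments: {"type":"object","properties":{"rows":{"type":"array"}},"required":["rows"]}

```bash
mkdir -p pics; ls; cat > h.py <<'E'
import numpy as np, cv2
from bench import env, capture, get_calibration, regions_of
def world(name, depth):
    c=get_calibration(name); K=np.array(c["intrinsics"]); T=np.linalg.inv(np.array(c["camera_from_world"]))
    v,u=np.mgrid[:384,:512]; d=depth
    P=np.stack([(u-K[0,2])/K[0,0]*d, -(v-K[1,2])/K[1,1]*d, -d],-1)
    return P@T[:3,:3].T+T[:3,3], c
E
python3 - <<'E'
from h import *
s=env.get_state(); print({k:np.round(v,3) for k,v in s.items()})
a,d=capture("scene"); b,d2=capture("top")
cv2.imwrite("pics/s.png",a); cv2.imwrite("pics/t.png",b)
W,c=world("top",d2); print(c)
for n in ["cup","flap","steriliser"]:
    for r in regions_of(n,"top")[:2]:
        P=W[r["region"]&(d2>0)]
        print(n,r["confidence"],r["rect"],np.round(np.median(P,0),4),np.round(np.percentile(P,2,axis=0),3),np.round(np.percentile(P,98,axis=0),3))
np.save("top.npy",W)
E
```

```text
pics
{'t': np.float64(0.0), 'q': array([ 1.221,  0.629,  0.038,  1.518, -0.027,  0.996, -0.02 ]), 'qvel': array([ 0.001, -0.   , -0.001, -0.001,  0.001,  0.002,  0.001]), 'effort': array([ 1.0000e-03, -5.6340e+01,  1.2260e+00, -1.9345e+01,  1.1000e-02,
        1.0000e-02, -0.0000e+00]), 'ee_pos': array([ 0.182, -0.623,  0.241]), 'ee_rot': array([[-0.001,  0.96 ,  0.28 ],
       [ 0.002,  0.28 , -0.96 ],
       [-1.   , -0.   , -0.002]]), 'wrist_force': array([-0.757, -0.27 ,  0.187]), 'moment': array([ 0.027, -0.009,  0.064]), 'gripper_width': np.float64(0.086)}
{'intrinsics': array([[492.89276649,   0.        , 242.50310382],
       [  0.        , 492.89276649, 201.96965691],
       [  0.        ,   0.        ,   1.        ]]), 'camera_from_world': array([[-0.01531979, -0.99987467, -0.00399478,  0.00736288],
       [ 0.99607194, -0.01560976,  0.0871609 , -0.56222118],
       [-0.08721233, -0.0026438 ,  0.99618624, -1.75336733],
       [ 0.        ,  0.        ,  0.        ,  1.        ]])}
cup 0.47 [265.6, 192.9, 278.2, 207.8] [ 0.5653 -0.1008  0.0162] [ 0.541 -0.121  0.003] [ 0.584 -0.078  0.054]
steriliser 0.89 [176.4, 181.8, 290.8, 254.7] [0.5179 0.0809 0.0073] [ 0.395 -0.145 -0.003] [0.608 0.215 0.05 ]
```

View pics/t.png

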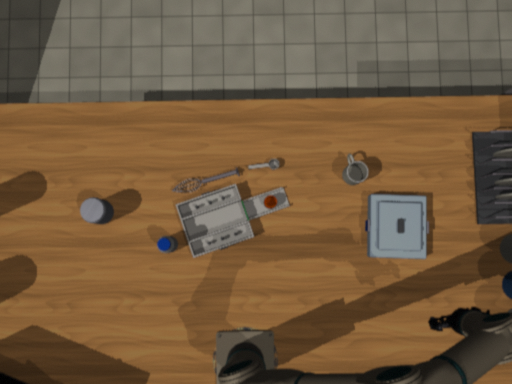

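View pics/s.png

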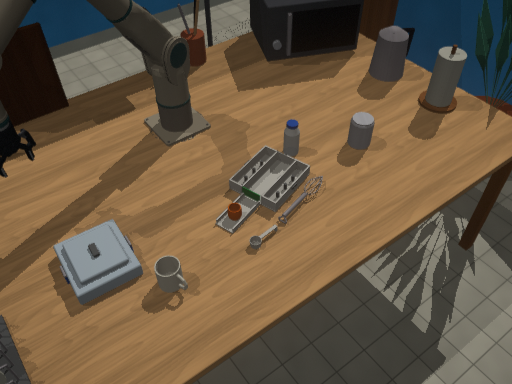

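The top view shows the cup at about (270,202) on the apron, the flap near (248,209), and the lane running left and slightly toward the robot. The tool's z axis is already nearly antiparallel to the lane. I'll move above the steriliser and look with the wrist camera.

send_rows(
  rows=[
    [[-20, 40, -36], 0, 1],
    [[-40, 80, -72], 0, 1],
    [[-60, 120, -108], 0, 1],
    [[-80, 160, -144], 0, 1],
    [[-100, 200, -180], 0, 1],
    [[-110, 240, -216], 0, 1],
    [[-110, 280, -252], 0, 1],
    [[-110, 320, -288], 0, 1],
    [[-110, 360, -324], 0, 1],
    [[-110, 400, -360], 0, 1],
    [[-110, 440, -400], 0, 1],
    [[-110, 475, -435], 0, 1],
    [[-110, 500, -460], 0, 1],
    [[-110, 500, -460], 0, 1],
    [[-110, 500, -460], 0, 1],
  ],
)

```text
t: 2.12
ee_pos: [0.5328, -0.0434, 0.3521]
ee_rot: [[-0.001, 0.96, 0.279], [-0.001, 0.279, -0.96], [-1.0, -0.001, 0.001]]
wrist_force: [-0.3, -0.6, 0.9]
gripper_width: 0.0855
```

```bash
python3 - <<'E'
from h import *
s=env.get_state(); print(s["t"],s["ee_pos"],np.round(s["ee_rot"],3),s["q"],env.tip_extent)
a,d=capture("wrist"); cv2.imwrite("pics/w.png",a)
W,c=world("wrist",d); np.save("w.npy",W); np.save("wd.npy",d); print(c)
for n in ["cup","flap","steriliser","scoop"]:
    for r in regions_of(n,"wrist")[:2]:
        P=W[r["region"]&(d>0)]
        print(n,r["confidence"],r["rect"],np.round(np.median(P,0),4),np.round(np.percentile(P,2,axis=0),3),np.round(np.percentile(P,98,axis=0),3))
        np.save("r_%s.npy"%n,r["region"])
E
```

```text
2.125 [ 0.53279269 -0.04336398  0.35212429] [[-0.001  0.96   0.279]
 [-0.001  0.279 -0.96 ]
 [-1.    -0.001  0.001]] [ 0.14135311  0.35397877 -0.1594301   1.67900525  0.06235694  1.11428239
 -1.32366002] 0.011
{'intrinsics': array([[301.52083271,   0.        , 256.02999007],
       [  0.        , 301.52083271, 188.01175588],
       [  0.        ,   0.        ,   1.        ]]), 'camera_from_world': array([[ 2.78379459e-01, -9.60470866e-01,  7.69765310e-04,
        -1.89673248e-01],
       [ 9.26899544e-01,  2.68439053e-01, -2.62293175e-01,
        -4.19729264e-01],
       [ 2.51718318e-01,  7.37305272e-02,  9.64987926e-01,
        -6.15760009e-01],
       [ 0.00000000e+00,  0.00000000e+00,  0.00000000e+00,
         1.00000000e+00]])}
cup 0.89 [280.5, 129.9, 315.6, 162.2] [ 0.5604 -0.1021  0.0141] [ 0.541 -0.12   0.01 ] [ 0.583 -0.077  0.052]
flap 0.6 [62.4, 72.9, 337.8, 219.9] [0.5163 0.0877 0.0074] [ 0.385 -0.144  0.005] [0.609 0.225 0.048]
flap 0.59 [227.2, 121.3, 238.9, 174.3] [ 0.5303 -0.0093  0.0459] [ 0.495 -0.022  0.015] [0.565 0.003 0.049]
steriliser 0.67 [63.0, 75.0, 339.8, 216.9] [0.5159 0.0881 0.0074] [ 0.386 -0.143  0.005] [0.607 0.224 0.048]
scoop 0.74 [274.9, 33.2, 352.8, 65.9] [ 0.6969 -0.105   0.0234] [ 0.683 -0.132  0.001] [ 0.717 -0.025  0.027]
scoop 0.26 [0.0, 146.5, 70.6, 202.4] [0.4287 0.2456 0.0817] [0.396 0.237 0.006] [0.445 0.272 0.126]
```

View pics/w.png

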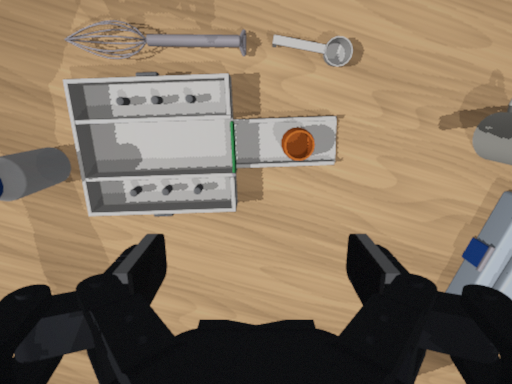

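The wrist view shows the flap as the green line at (234,145), the cup at (298,144), lane walls at rows ~120 and ~178, and the bays with pegs. Next I'll fit the steriliser pose from the wall tops.

```bash
python3 - <<'E'
from h import *
W=np.load("w.npy"); d=np.load("wd.npy"); reg=np.load("r_steriliser.npy"); img=cv2.imread("pics/w.png").astype(int)
reg=cv2.dilate(reg.astype(np.uint8),np.ones((5,5)))>0
cup=cv2.dilate(np.load("r_cup.npy").astype(np.uint8),np.ones((9,9)))>0
top=reg&~cup&(W[...,2]>0.040)&(W[...,2]<0.052)&(d>0)
top[:, 245:]=False
P=W[top][:,:2].astype(np.float32)
r=cv2.minAreaRect(P*1000); print("n",len(P),"rect",r)
g=(img[...,1]>img[...,2]+25)&(img[...,1]>img[...,0]+25)&reg&(W[...,2]>0.035)
G=W[g]; print("green",len(G),G.mean(0),G.min(0),G.max(0))
# orientation from rect
box=cv2.boxPoints(r); e=[box[1]-box[0],box[2]-box[1]]; L=max(e,key=np.linalg.norm); 
if L[1]<0: L=-L
ux=L/np.linalg.norm(L); uy=np.array([-ux[1],ux[0]]); print("ux",ux)
O=np.array(r[0])-114*ux
print("O by rect mm",O)
loc=(P*1000-O)@np.stack([ux,uy],1)
inn=(np.abs(loc[:,1])<60)&(np.abs(loc[:,1])>25)&(loc[:,0]>30)&(loc[:,0]<200)
for s in(1,-1):
    q=loc[inn&(s*loc[:,1]>0)]; print("inner wall",s,len(q),np.polyfit(q[:,0],q[:,1],1),q[:,1].mean())
gl=(G[:,:2]*1000-O)@np.stack([ux,uy],1); print("green loc",gl.mean(0),gl.min(0),gl.max(0))
far=loc[(loc[:,0]>190)&(abs(loc[:,1])<90)]; print("end wall x",far[:,0].mean(), np.percentile(far[:,0],[5,95]))
# kerbs
k=reg&~cup&(d>0)&(W[...,2]>0.017)&(W[...,2]<0.026)
kl=(W[k][:,:2]*1000-O)@np.stack([ux,uy],1); kl=kl[(kl[:,0]<-15)&(kl[:,0]>-165)]
for s in(1,-1):
    q=kl[s*kl[:,1]>20]; print("kerb",s,len(q),np.median(q[:,1]),q[:,0].min())
c=cup&(d>0)&(W[...,2]>0.042)&(img[...,2]>img[...,0]+25); C=W[c]; (cc,cr)=cv2.minEnclosingCircle((C[:,:2]*1000).astype(np.float32))
print("cup top",cc,cr,C[:,2].max(),"loc",(np.array(cc)-O)@np.stack([ux,uy],1))
E
```

```text
n 4356 rect ((498.049560546875, 100.18765258789062), (211.1939697265625, 230.9324188232422), 17.838748931884766)
green 141 [ 0.5334322  -0.00779784  0.04967122] [ 0.49698011 -0.02410359  0.04278313] [0.59684607 0.00459839 0.48425486]
ux [-0.3063392  0.9519224]
O by rect mm [532.972229    -8.33150482]
inner wall 1 535 [4.89896226e-03 4.11207906e+01] 41.68355076743302
inner wall -1 530 [ 4.53861670e-03 -4.22903941e+01] -41.77082756960503
green loc [ 0.36709971 -0.60133421] [-34.58086668 -55.97133585] [ 2.84658062 37.46699873]
end wall x 220.73535984716924 [198.45798443 227.91107863]
kerb 1 326 33.48741788688346 -153.97935596226336
kerb -1 379 -34.62020875363534 -152.39930440774012
cup top (561.9317016601562, -98.81505584716797) 22.887439727783203 0.053605245026922654 loc [-95.00474237   0.15148783]
```

```bash
cat > sim.py <<'E'
import numpy as np, json
R=np.radians
def ext(p): return 11*np.cos(p)+7.25*abs(np.sin(p))
def Aoff(p): return np.array([7.25*np.cos(p)+11*np.sin(p), 7.25*np.sin(p)-11*np.cos(p)])
def kf():
    K=[]  # (phi deg, s, f1x,f1y,f2x,f2y)
    def add(ph,s,f2): u=np.array([np.cos(R(ph)),np.sin(R(ph))]); f2=np.array(f2,float); K.append((ph,s,*(f2+s*u),*f2))
    add(0,100,(-145,5)); add(0,100,(-112,6)); add(2,100,(-85,6)); add(8,100,(-60,5.))
    # P3
    for ph in [12.5,16,20,25,30,36,43,50,60,70,80,90]:
        p=R(ph); f1y=37.5-ext(p); Ay=np.interp(ph,[12,20,40],[-5,-7,-9.]); f2y=Ay-Aoff(p)[1]
        s=min(100,(f1y-f2y)/np.sin(p)); f1x=np.interp(ph,[12,90],[62,58]); add(ph,s,(f1x-s*np.cos(p),f2y))
    ph,s,_,_,x,y=K[-1]; add(ph,s,(x+14,y))
    return np.array(K)
def rect(c,p,n=15):
    t=np.linspace(-1,1,n); u=np.array([np.cos(p),np.sin(p)]); v=np.array([-u[1],u[0]])
    return np.concatenate([c+7.25*a*u+11*b*v for a,b in [(t[:,None],1),(t[:,None],-1),(1,t[:,None]),(-1,t[:,None])]])
H=np.array([0,41.5])
def flap(Q):  # smallest angle so that points Q are on the -y/+x.. front side
    for th in np.arange(0,1.56,.01):
        d=np.array([np.sin(th),-np.cos(th)]); n=np.array([-d[1],d[0]])*1.0 # n = (cos,sin): inward normal at th=0 is +x
        r=Q-H; a=r@d; b=r@n
        if not np.any((a>0)&(a<77)&(b>-2)&(b<60)): return th
    return 9
if __name__=="__main__":
    K=kf(); cup=np.array([-95.,0]); N=8
    for i in range(len(K)-1):
        for k in range(1,N+1):
            ph,s,a,b,c,e=K[i]+(K[i+1]-K[i])*k/N; p=R(ph); u=np.array([np.cos(p),np.sin(p)])
            f1=np.array([a,b]); f2=f1-s*u
            Q1=rect(f1,p); Q2=rect(f2,p)
            for _ in range(30):
                j=np.argmin(np.linalg.norm(Q2-cup,axis=1)); r=cup-Q2[j]; dd=np.linalg.norm(r)
                if dd<24: cup=cup+r/dd*(24-dd)
                lim=7 if cup[0]<18 else 15
                cup[1]=np.clip(cup[1],-lim,lim)
        th=flap(np.r_[Q1,Q2]); t1=flap(Q1)
        d=np.array([np.sin(th),-np.cos(th)]); t=np.linspace(0,77,60)[:,None]; F=H+t*d
        print("ph%5.1f s%6.1f f1 %6.1f %5.1f f2 %6.1f %5.1f mid %6.1f %5.1f cup %6.1f %5.1f th %.2f(f1 %.2f) clr cup-flap %5.1f cup-f1 %5.1f"%(ph,s,*f1,*f2,*((f1+f2)/2),*cup,th,t1,np.linalg.norm(F-cup,axis=1).min()-26,np.linalg.norm(Q1-cup,axis=1).min()-24))
E
python3 sim.py; python3 - <<'E'
import numpy as np
W=np.load("w.npy"); d=np.load("wd.npy")
for v,u in [(240,150),(250,155),(260,160),(240,362),(250,358),(275,135),(275,375),(290,160)]: print(v,u,np.round(W[v,u]-[.5328,-.0434,.3521],4),d[v,u])
m=(d>0)&(W[...,2]>.25)
T=(W-[.5328,-.0434,.3521])[m]; R=np.array([[0,.96,.28],[0,.28,-.96],[-1,0,0]]); L=T@R
for sgn in(1,-1):
    q=L[sgn*L[:,2]>25]; print(sgn,"max fwd",np.percentile(q[:,0],[95,99,100]) if len(q) else None)
q=L; print(len(q)); h=q[q[:,0]>-0.03]; print(np.round(np.percentile(h,[1,50,99],axis=0),4))
E
```

```text
ph  0.0 s 100.0 f1  -12.0   6.0 f2 -112.0   6.0 mid  -62.0   6.0 cup  -80.8   0.4 th 0.00(f1 0.00) clr cup-flap  54.8 cup-f1  37.5
ph  2.0 s 100.0 f1   14.9   9.5 f2  -85.0   6.0 mid  -35.0   7.7 cup  -53.6   1.6 th 0.88(f1 0.88) clr cup-flap  40.8 cup-f1  37.5
ph  8.0 s 100.0 f1   39.0  18.9 f2  -60.0   5.0 mid  -10.5  12.0 cup  -28.3   4.0 th 1.38(f1 1.38) clr cup-flap  21.0 cup-f1  37.5
ph 12.5 s  97.7 f1   62.0  25.2 f2  -33.4   4.0 mid   14.3  14.6 cup   -2.1   7.0 th 1.55(f1 1.55) clr cup-flap   8.6 cup-f1  35.2
ph 16.0 s  81.1 f1   61.8  24.9 f2  -16.2   2.6 mid   22.8  13.8 cup   15.1   7.0 th 1.55(f1 1.55) clr cup-flap   8.2 cup-f1  18.6
ph 20.0 s  69.7 f1   61.6  24.7 f2   -3.9   0.9 mid   28.9  12.8 cup   26.2   9.7 th 1.54(f1 1.54) clr cup-flap   5.0 cup-f1   7.2
ph 25.0 s  59.3 f1   61.3  24.5 f2    7.6  -0.6 mid   34.5  11.9 cup   35.5  13.6 th 1.54(f1 1.54) clr cup-flap   0.8 cup-f1  -3.2
ph 30.0 s  52.9 f1   61.1  24.3 f2   15.3  -2.1 mid   38.2  11.1 cup   41.5  15.0 th 1.54(f1 1.54) clr cup-flap  -0.8 cup-f1  -9.6
ph 36.0 s  48.1 f1   60.8  24.3 f2   21.8  -4.0 mid 
[... 772 characters left out ...]
8.0 -16.2 mid   58.0   7.0 cup   65.3  15.0 th 1.55(f1 1.55) clr cup-flap  -0.9 cup-f1 -16.0
ph 90.0 s  46.5 f1   72.0  30.2 f2   72.0 -16.2 mid   72.0   7.0 cup   65.3  15.0 th 0.00(f1 0.00) clr cup-flap  39.3 cup-f1 -16.0
240 150 [-0.0018  0.0475  0.0132] 0.12931855
250 155 [-0.0041  0.0439  0.0161] 0.12732495
260 160 [-0.0112  0.0418  0.0112] 0.1339903
240 362 [ 0.0234 -0.0399  0.0131] 0.12945804
250 358 [ 0.0198 -0.0384  0.0163] 0.12718923
275 135 [-0.0027  0.0441  0.0381] 0.105747305
275 375 [ 0.0198 -0.0381  0.036 ] 0.1082047
290 160 [-0.2967  0.0973 -0.3514] 0.5517091
1 max fwd None
-1 max fwd None
44469
[[-0.0298 -0.01   -0.056 ]
 [-0.0191  0.0068 -0.0425]
 [-0.0035  0.0121  0.0553]]
```

```bash
python3 - <<'E'
s=open("sim.py").read()
a=s.index("    add(0,100,(-145,5))"); b=s.index("    ph,s,_,_,x,y=K[-1]")
s=s[:a]+'''    add(-15,100,(-143,17)); add(-15,100,(-120,14)); add(-15,100,(-106,11.5)); add(-9,100,(-85,11)); add(0,100,(-66,10)); add(8,98,(-46,8))
    for ph in [12.5,16,20,25,30,36,43,50,60,70,80,90]:
        p=R(ph); f1y=37.5-ext(p); Ay=np.interp(ph,[12,16,20,25,36,60,90],[-2,-3,-5,-6,-7,-9,-10.]); f2y=Ay-Aoff(p)[1]
        s=min(100,(f1y-f2y)/np.sin(p)); f1x=np.interp(ph,[12,90],[62,56]); add(ph,s,(f1x-s*np.cos(p),f2y))
'''+s[b:]
s=s.replace("                lim=7 if cup[0]<18 else 15\n                cup[1]=np.clip(cup[1],-lim,lim)",
"""                lo=-7 if cup[0]<0 else max(-15,-31+np.sqrt(max(0,576-cup[0]**2)))
                cup[1]=np.clip(cup[1],lo,-lo)""").replace("            for _ in range(30)","            for _ in range(200)")
open("sim.py","w").write(s)
E
python3 sim.py
```

```text
ph-15.0 s 100.0 f1  -23.4 -11.9 f2 -120.0  14.0 mid  -71.7   1.1 cup  -91.7  -1.0 th 0.00(f1 0.00) clr cup-flap  65.7 cup-f1  37.5
ph-15.0 s 100.0 f1   -9.4 -14.4 f2 -106.0  11.5 mid  -57.7  -1.4 cup  -78.0  -4.6 th 0.06(f1 0.06) clr cup-flap  54.6 cup-f1  37.5
ph -9.0 s 100.0 f1   13.8  -4.6 f2  -85.0  11.0 mid  -35.6   3.2 cup  -56.3  -7.0 th 0.61(f1 0.61) clr cup-flap  47.9 cup-f1  37.7
ph  0.0 s 100.0 f1   34.0  10.0 f2  -66.0  10.0 mid  -16.0  10.0 cup  -35.5  -7.0 th 1.16(f1 1.16) clr cup-flap  34.1 cup-f1  38.6
ph  8.0 s  98.0 f1   51.0  21.6 f2  -46.0   8.0 mid    2.5  14.8 cup  -13.8  -7.0 th 1.47(f1 1.47) clr cup-flap  24.4 cup-f1  37.6
ph 12.5 s  83.8 f1   62.0  25.2 f2  -19.9   7.0 mid   21.0  16.1 cup   12.3  -9.7 th 1.55(f1 1.55) clr cup-flap  24.9 cup-f1  26.3
ph 16.0 s  70.2 f1   61.7  24.9 f2   -5.8   5.6 mid   27.9  15.3 cup   25.0 -15.0 th 1.55(f1 1.55) clr cup-flap  30.0 cup-f1  18.7
ph 20.0 s  63.8 f1   61.4  24.7 f2    1.4   2.9 mid   31.4  13.8 cup   33.8 -15.0 th 1.54(f1 1.54) clr cup-flap  29.4 cup-f1  12.4
ph 25.0 s  55.8 f1   61.0  24.5 f2   10.5   0.9 mid 
[... 557 characters left out ...]
1.54(f1 1.54) clr cup-flap  28.4 cup-f1   3.9
ph 60.0 s  41.0 f1   58.3  25.7 f2   37.8  -9.8 mid   48.1   8.0 cup   74.2 -15.0 th 1.54(f1 1.54) clr cup-flap  28.2 cup-f1   6.6
ph 70.0 s  41.8 f1   57.5  26.9 f2   43.2 -12.4 mid   50.4   7.3 cup   79.4 -15.0 th 1.54(f1 1.54) clr cup-flap  28.2 cup-f1  10.3
ph 80.0 s  44.0 f1   56.8  28.5 f2   49.1 -14.9 mid   52.9   6.8 cup   84.6 -15.0 th 1.53(f1 1.53) clr cup-flap  27.9 cup-f1  15.0
ph 90.0 s  47.5 f1   56.0  30.2 f2   56.0 -17.2 mid   56.0   6.5 cup   91.0 -15.0 th 1.55(f1 1.55) clr cup-flap  30.7 cup-f1  20.9
ph 90.0 s  47.5 f1   70.0  30.2 f2   70.0 -17.2 mid   70.0   6.5 cup  105.0 -14.8 th 1.55(f1 1.55) clr cup-flap  35.5 cup-f1  20.8
```

send_rows(
  rows=[
    [[40, 4, 30], 7, 1],
    [[90, 9, 61], 13.1, 1],
    [[140, 9, 61], 13.1, 1],
    [[185, 9, 61], 13.1, 1],
    [[220, 9, 61], 13.1, 1],
    [[230, 9, 61], 13.1, 1],
    [[230, 9, 61], 13.1, 1],
    [[230, 9, 61], 13.1, 1],
  ],
)

```text
t: 3.38
ee_pos: [0.5602, -0.0988, 0.1239]
ee_rot: [[0.003, 0.998, 0.055], [-0.0, 0.055, -0.998], [-1.0, 0.003, 0.001]]
wrist_force: [-0.0, -1.0, 1.2]
gripper_width: 0.0851
```

```bash
cat > lane.py <<'E'
import numpy as np
th=np.radians(108.1); ux=np.array([np.cos(th),np.sin(th)]); uy=np.array([-ux[1],ux[0]]); O=np.array([533,-8.3])
def toloc(w): w=np.asarray(w)-O; return np.array([w@ux,w@uy])
def phi(R): z=-R[:2,2]; return np.degrees(np.arctan2(z@uy,z@ux))
E
python3 - <<'E'
from h import *; from lane import *
s=env.get_state(); print(s["ee_pos"],"mid loc",toloc(s["ee_pos"][:2]*1000),"phi",phi(s["ee_rot"]),s["wrist_force"])
a,d=capture("wrist"); W,c=world("wrist",d); cv2.imwrite("pics/w2.png",a)
L=np.einsum('ijk,lk->ijl',W[...,:2]*1000-O,np.stack([ux,uy])); g=a.astype(int)
m=(d>0)&(g[...,2]>g[...,0]+40)&(g[...,2]>g[...,1]+25)&(W[...,2]>.043)&(W[...,2]<.056)
m&=(abs(L[...,0]+95)<40)&(abs(L[...,1])<35)
print("cup",m.sum(),cv2.minEnclosingCircle(L[m].astype(np.float32)))
k=(d>0)&(W[...,2]>.040)&(W[...,2]<.052)
for x in (60,110,160):
  for sg in(1,-1):
    q=k&(abs(L[...,0]-x)<20)&(abs(L[...,1]-sg*42)<9); print("wall",x,sg,q.sum(),L[q][:,1].mean() if q.any() else None)
gr=(d>0)&(g[...,1]>g[...,2]+25)&(g[...,1]>g[...,0]+25)&k; print("flap",gr.sum(),L[gr].mean(0) if gr.any() else None, L[gr].min(0),L[gr].max(0))
E
```

```text
[ 0.56015777 -0.09877337  0.12392345] mid loc [-94.43364376   2.29406074] phi -14.957532874829402 [-0.01615503 -0.96353884  1.21683634]
cup 995 ((-95.05887603759766, -0.07214663177728653), 22.794824600219727)
wall 60 1 15 38.407024662016184
wall 60 -1 461 -42.918769133443114
wall 110 1 0 None
wall 110 -1 1 -40.207710369580454
wall 160 1 0 None
wall 160 -1 0 None
flap 551 [  0.67042114 -13.77041437] [ -1.31262606 -36.20225747] [ 3.88804982 11.35152474]
```

View pics/w2.png

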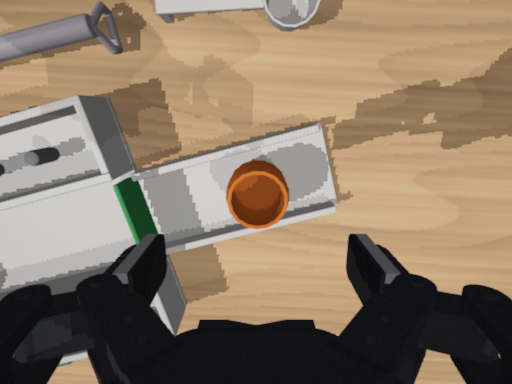

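The cup is at lane (-95,0), upright between the fingers, and the flap line agrees with the fit to within 1 mm. I'll make a planner for the rows and descend.

```bash
sed -i 's/\[533,-8.3\]/[533.3,-8.0]/' lane.py; cat > plan.py <<'E'
import sys; from h import *; from lane import *; from sim import kf
def plan(i0,i1,step=6,tz=0,skip0=True):
    s=env.get_state(); p=s["ee_pos"][:2]*1000; R=s["ee_rot"]; ph0=phi(R); K=kf()
    print("t %.2f"%s["t"],"loc",np.round(toloc(p),1),"z %.1f"%(s["ee_pos"][2]*1000),"phi %.1f"%ph0,"F",np.round(s["wrist_force"],1),"w %.4f"%s["gripper_width"])
    rows=[];
    for i in range(i0,i1+1):
        a,b=K[max(i-1,0)],K[i]; 
        n=1 if i==i0 and not skip0 else max(1,int(np.ceil(max(np.linalg.norm((b-a)[2:4]),np.linalg.norm((b-a)[4:6]))/step)))
        for k in range(1,n+1):
            q=a+(b-a)*k/n; u=np.radians(q[0]); m=q[2:4]-q[1]/2*np.array([np.cos(u),np.sin(u)])
            w=O+ux*m[0]+uy*m[1]-p; y=R[:2,1]@w; z=R[:2,2]@w
            rows.append([[tz,round(float(y)),round(float(z))],round(float(ph0-q[0]),1),round(min(1.,float((q[1]-14.8)/85.2)),2)])
    print(len(rows),rows)
if __name__=="__main__":
    a=list(map(float,sys.argv[1:])); plan(int(a[0]),int(a[1]),a[2],int(a[3]),len(a)<5)
E
python3 plan.py 0 0 6 102 0
```

```text
t 3.42 loc [-94.6   2.7] z 123.9 phi -15.0 F [ 0.8  0.  -0.6] w 0.0852
1 [[[102, -1, 0], 0.0, 1.0]]
```

send_rows(
  rows=[
    [[30, -1, 0], 0, 1],
    [[65, -1, 0], 0, 1],
    [[90, -1, 0], 0, 1],
    [[101, -1, 0], 0, 1],
    [[101, -1, 0], 0, 1],
    [[101, -1, 0], 0, 1],
  ],
)

```text
t: 4.18
ee_pos: [0.559, -0.0987, 0.0226]
ee_rot: [[0.002, 0.998, 0.055], [-0.0, 0.055, -0.998], [-1.0, 0.002, 0.0]]
wrist_force: [0.6, -0.8, 0.1]
gripper_width: 0.0855
```

```bash
python3 plan.py 1 4 5 0
```

```text
t 4.17 loc [-94.2   3.8] z 22.6 phi -14.9 F [ 0.6 -0.8  0.1] w 0.0855
19 [[[0, -1, -4], 0.1, 1.0], [[0, -1, -9], 0.1, 1.0], [[0, -2, -13], 0.1, 1.0], [[0, -3, -18], 0.1, 1.0], [[0, -3, -22], 0.1, 1.0], [[0, -4, -27], 0.1, 1.0], [[0, -4, -32], 0.1, 1.0], [[0, -4, -37], 0.1, 1.0], [[0, -6, -40], -0.9, 1.0], [[0, -8, -43], -1.9, 1.0], [[0, -9, -47], -2.9, 1.0], [[0, -11, -50], -3.9, 1.0], [[0, -13, -53], -4.9, 1.0], [[0, -15, -57], -5.9, 1.0], [[0, -17, -60], -7.7, 1.0], [[0, -19, -63], -9.5, 1.0], [[0, -21, -67], -11.3, 1.0], [[0, -24, -70], -13.1, 1.0], [[0, -26, -74], -14.9, 1.0]]
```

send_rows(
  rows=[
    [[0, -1, -4], 0, 1.0],
    [[0, -1, -9], 0, 1.0],
    [[0, -2, -13], 0, 1.0],
    [[0, -3, -18], 0, 1.0],
    [[0, -3, -22], 0, 1.0],
    [[0, -4, -27], 0, 1.0],
    [[0, -4, -32], 0, 1.0],
    [[0, -4, -37], 0, 1.0],
    [[0, -6, -40], -1, 1.0],
    [[0, -8, -43], -2, 1.0],
    [[0, -9, -47], -3, 1.0],
    [[0, -11, -50], -4, 1.0],
    [[0, -13, -53], -5, 1.0],
    [[0, -15, -57], -6, 1.0],
    [[0, -15, -57], -6, 1.0],
  ],
)

```text
t: 6.05
ee_pos: [0.5394, -0.042, 0.0213]
ee_rot: [[-0.001, 0.987, 0.16], [0.0, 0.16, -0.987], [-1.0, -0.001, -0.0]]
wrist_force: [0.1, -0.1, 1.0]
gripper_width: 0.0853
```

```bash
cat > look.py <<'E'
import sys; from h import *; from lane import *
def look(name,cam="wrist"):
    a,d=capture(cam); W,c=world(cam,d); cv2.imwrite("pics/%s.png"%name,a); g=a.astype(int)
    L=np.einsum('ijk,lk->ijl',W[...,:2]*1000-O,np.stack([ux,uy]))
    m=(d>0)&(g[...,2]>g[...,0]+40)&(g[...,2]>g[...,1]+25)&(W[...,2]>.044)&(W[...,2]<.056)&(abs(L[...,1])<42)&(L[...,0]>-160)&(L[...,0]<222)
    if m.sum()>5: print("cup rim",m.sum(),cv2.minEnclosingCircle(L[m].astype(np.float32)),"ztop",np.percentile(W[m][:,2],[5,95]))
    f=(d>0)&(g[...,1]>g[...,2]+25)&(g[...,1]>g[...,0]+25)&(W[...,2]>.036)&(W[...,2]<.055)
    if f.sum()>5: print("flap",f.sum(),L[f].mean(0),L[f].min(0),L[f].max(0))
look(*sys.argv[1:])
E
python3 look.py w3; python3 plan.py 4 6 5 0
```

```text
cup rim 3883 ((-58.656490325927734, -3.5362398624420166), 29.3447322845459) ztop [0.04480674 0.05126865]
flap 1700 [30.39902434 -9.37577514] [  4.46820096 -25.77829246] [43.14550508 31.66556575]
t 6.10 loc [-34.5   4.6] z 21.3 phi -8.9 F [ 0.1 -1.7  0.1] w 0.0854
16 [[[0, 0, -3], -1.7, 1.0], [[0, -2, -6], -3.5, 1.0], [[0, -4, -10], -5.3, 1.0], [[0, -6, -14], -7.1, 1.0], [[0, -8, -17], -8.9, 1.0], [[0, -10, -21], -10.5, 1.0], [[0, -11, -24], -12.1, 0.99], [[0, -13, -28], -13.7, 0.99], [[0, -14, -31], -15.3, 0.98], [[0, -16, -35], -16.9, 0.98], [[0, -16, -38], -17.7, 0.95], [[0, -17, -41], -18.4, 0.92], [[0, -18, -44], -19.2, 0.89], [[0, -18, -47], -19.9, 0.87], [[0, -19, -50], -20.7, 0.84], [[0, -20, -53], -21.4, 0.81]]
```

View pics/w3.png

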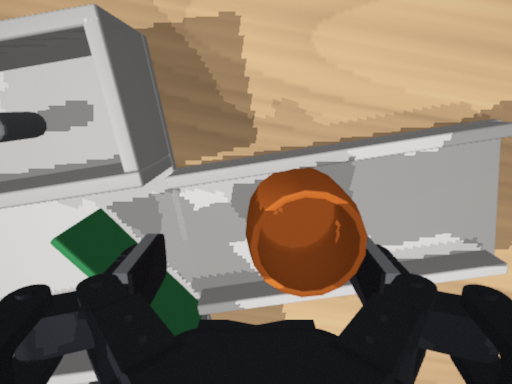

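The flap is swinging inward on the lead finger (green at (80,250)–(190,320)), and the cup at (305,235) stands upright well behind it.

send_rows(
  rows=[
    [[0, 0, -3], -2, 1.0],
    [[0, -2, -6], -3.5, 1.0],
    [[0, -4, -10], -5, 1.0],
    [[0, -6, -14], -7, 1.0],
    [[0, -8, -17], -9, 1.0],
    [[0, -10, -21], -10.5, 1.0],
    [[0, -11, -24], -12, 0.99],
    [[0, -13, -28], -13.5, 0.99],
    [[0, -14, -31], -15, 0.98],
    [[0, -16, -35], -17, 0.98],
    [[0, -16, -35], -17, 0.98],
  ],
)

```text
t: 7.48
ee_pos: [0.5181, -0.0096, 0.0213]
ee_rot: [[-0.0, 0.897, 0.442], [0.001, 0.442, -0.897], [-1.0, -0.0, -0.001]]
wrist_force: [1.4, 0.2, -0.5]
gripper_width: 0.0835
```

```bash
python3 look.py w4; python3 plan.py 6 9 5 0
```

```text
cup rim 3883 ((-18.211759567260742, -3.5067386627197266), 30.647005081176758) ztop [0.04484522 0.05127095]
flap 1781 [31.34330065 34.57915961] [ 5.25290611 26.99904141] [77.2909633  39.06035049]
t 7.53 loc [ 3.  14.8] z 21.3 phi 8.1 F [ 0.2  0.7 -0. ] w 0.0840
13 [[[0, 0, -3], -0.7, 0.95], [[0, 0, -6], -1.4, 0.92], [[0, 1, -9], -2.2, 0.89], [[0, 1, -12], -2.9, 0.87], [[0, 1, -15], -3.7, 0.84], [[0, 1, -18], -4.4, 0.81], [[0, 2, -20], -5.6, 0.76], [[0, 3, -23], -6.7, 0.7], [[0, 3, -25], -7.9, 0.65], [[0, 4, -26], -9.9, 0.61], [[0, 5, -28], -11.9, 0.58], [[0, 6, -30], -14.4, 0.53], [[0, 7, -32], -16.9, 0.48]]
```

View pics/w4.png

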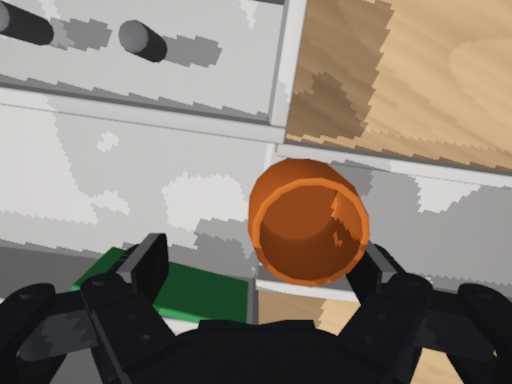

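The flap is at about 80°, held by the lead finger, and the cup (310,230) is clear of it. I'll fit the rim more tightly to get its lateral position.

```bash
cat > cupfit.py <<'E'
from h import *; from lane import *
a,d=capture("wrist"); W,c=world("wrist",d); g=a.astype(int)
L=np.einsum('ijk,lk->ijl',W[...,:2]*1000-O,np.stack([ux,uy]))
m=(d>0)&(g[...,2]>g[...,0]+40)&(g[...,2]>g[...,1]+25)&(abs(L[...,1])<42)
from scipy.optimize import minimize
P=L[m]; z=W[m][:,2]; print(np.percentile(z,[1,50,99]))
q=P[z>np.percentile(z,99)-.0025]; print(len(q))
A=np.c_[2*q,np.ones(len(q))]; s=np.linalg.lstsq(A,(q**2).sum(1),rcond=None)[0]; print("rim c",s[:2],"r",np.sqrt(s[2]+s[0]**2+s[1]**2), cv2.minEnclosingCircle(q.astype(np.float32)))
E
python3 cupfit.py
```

```text
[-0.0002483   0.02891971  0.05148478]
2682
rim c [-15.48243108  -7.73427575] r 21.31959324927817 ((-30.184490203857422, -3.355274200439453), 39.958953857421875)
```

send_rows(
  rows=[
    [[0, 0, -3], -1, 0.95],
    [[0, 0, -6], -1.5, 0.92],
    [[0, 1, -9], -2, 0.89],
    [[0, 1, -12], -3, 0.87],
    [[0, 1, -15], -4, 0.84],
    [[0, 1, -18], -4.5, 0.81],
    [[0, 2, -20], -5.5, 0.76],
    [[0, 3, -23], -7, 0.7],
    [[0, 3, -25], -8, 0.65],
    [[0, 3, -25], -8, 0.65],
  ],
)

```text
t: 8.82
ee_pos: [0.5101, 0.0137, 0.0213]
ee_rot: [[-0.0, 0.827, 0.562], [0.0, 0.562, -0.827], [-1.0, 0.0, -0.0]]
wrist_force: [0.1, 0.3, 0.5]
gripper_width: 0.0553
```

```bash
python3 cupfit.py; python3 look.py w5; python3 plan.py 8 12 3 0
```

```text
[-0.00010997  0.02683368  0.05151665]
2751
rim c [ 24.55971788 -14.27719324] r 20.744794035828694 ((7.56076717376709, -7.9781951904296875), 41.467098236083984)
cup rim 3757 ((25.307533264160156, -16.493656158447266), 24.079269409179688) ztop [0.04494666 0.05128219]
flap 1378 [36.72611051 36.29816316] [10.56408176 32.43233061] [52.26048586 38.916653  ]
t 8.93 loc [27.7 15.3] z 21.3 phi 16.1 F [1.4 1.6 0.3] w 0.0556
15 [[[0, 1, -1], -1.3, 0.63], [[0, 2, -2], -2.6, 0.6], [[0, 3, -3], -3.9, 0.58], [[0, 3, -4], -5.2, 0.55], [[0, 4, -5], -6.4, 0.53], [[0, 4, -6], -7.7, 0.5], [[0, 5, -7], -8.9, 0.48], [[0, 5, -8], -10.6, 0.46], [[0, 6, -9], -12.3, 0.43], [[0, 6, -10], -13.9, 0.41], [[0, 7, -11], -15.9, 0.39], [[0, 8, -11], -17.9, 0.38], [[0, 8, -12], -19.9, 0.36], [[0, 9, -13], -23.4, 0.34], [[0, 10, -14], -26.9, 0.33]]
```

View pics/w5.png

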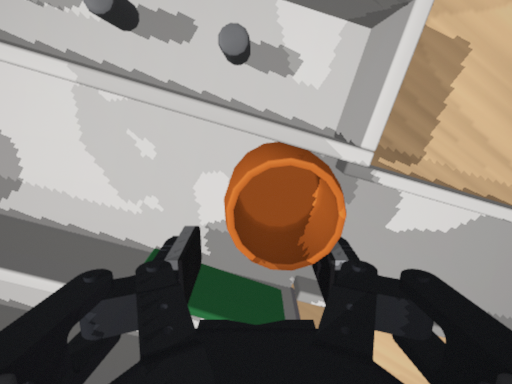

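Cup at lane (24.6,-14.3), hugging the far wall and past the door line, as simulated. The flap (235,290) is still wide open on the lead finger.

send_rows(
  rows=[
    [[0, 1, -1], -1.3, 0.63],
    [[0, 2, -2], -2.6, 0.6],
    [[0, 3, -3], -4, 0.58],
    [[0, 3, -4], -5.2, 0.55],
    [[0, 4, -5], -6.4, 0.53],
    [[0, 4, -6], -7.7, 0.5],
    [[0, 5, -7], -9, 0.48],
    [[0, 5, -8], -10.6, 0.46],
    [[0, 6, -9], -12.3, 0.43],
    [[0, 6, -10], -14, 0.41],
    [[0, 6, -10], -14, 0.41],
  ],
)

```text
t: 10.3
ee_pos: [0.5095, 0.0251, 0.0213]
ee_rot: [[0.0, 0.667, 0.745], [0.0, 0.745, -0.667], [-1.0, 0.0, -0.0]]
wrist_force: [1.7, -0.5, -0.2]
gripper_width: 0.035
```

```bash
python3 cupfit.py; python3 look.py w6; python3 plan.py 11 15 2.5 0
```

```text
[0.00010901 0.02557406 0.05142374]
2765
rim c [ 51.44500365 -15.94146943] r 20.436343356260206 ((34.38154220581055, -10.200220108032227), 40.1351432800293)
cup rim 3714 ((51.212738037109375, -15.360033988952637), 23.631580352783203) ztop [0.04513883 0.05135459]
flap 669 [45.91420235 34.77297288] [24.2334038  31.01004578] [78.03232783 38.59550089]
t 10.40 loc [38.8 12.3] z 21.3 phi 30.1 F [-0.   0.9  0.4] w 0.0350
14 [[[0, 1, -1], -1.9, 0.39], [[0, 2, -1], -3.9, 0.38], [[0, 3, -2], -5.9, 0.36], [[0, 3, -2], -8.3, 0.35], [[0, 4, -3], -10.6, 0.34], [[0, 5, -3], -12.9, 0.33], [[0, 6, -4], -16.4, 0.32], [[0, 6, -4], -19.9, 0.31], [[0, 7, -5], -23.3, 0.31], [[0, 8, -5], -26.6, 0.31], [[0, 8, -6], -29.9, 0.31], [[0, 9, -6], -33.3, 0.31], [[0, 10, -7], -36.6, 0.31], [[0, 10, -7], -39.9, 0.32]]
```

View pics/w6.png

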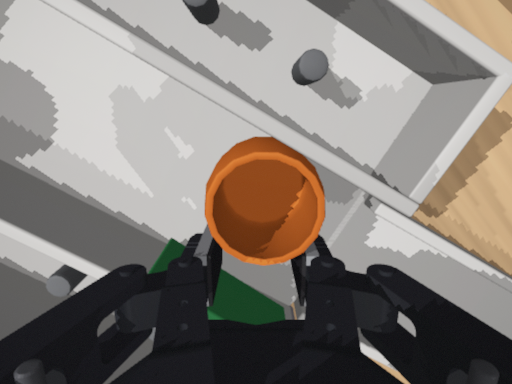

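The cup (51,-16) is passing the lead finger with a gap, as simulated, and the flap is still held wide. Continuing.

send_rows(
  rows=[
    [[0, 1, -1], -2, 0.39],
    [[0, 2, -1], -4, 0.38],
    [[0, 3, -2], -6, 0.36],
    [[0, 3, -2], -8.3, 0.35],
    [[0, 4, -3], -10.6, 0.34],
    [[0, 5, -3], -13, 0.33],
    [[0, 6, -4], -16.4, 0.32],
    [[0, 6, -4], -20, 0.31],
    [[0, 7, -5], -23.3, 0.31],
    [[0, 8, -5], -26.6, 0.31],
    [[0, 8, -6], -30, 0.31],
    [[0, 9, -6], -33.3, 0.31],
    [[0, 10, -7], -36.6, 0.31],
    [[0, 10, -7], -40, 0.32],
    [[0, 10, -7], -40, 0.32],
  ],
)

```text
t: 12.28
ee_pos: [0.5111, 0.0371, 0.0213]
ee_rot: [[0.0, 0.031, 1.0], [0.0, 1.0, -0.031], [-1.0, 0.0, 0.0]]
wrist_force: [0.8, -0.6, 0.1]
gripper_width: 0.0274
```

```bash
python3 cupfit.py; python3 look.py w7; python3 plan.py 16 18 2 0
```

```text
[0.01021458 0.02667807 0.05141946]
2866
rim c [ 79.52312908 -16.41126763] r 20.321372765693887 ((79.39667510986328, -16.37801742553711), 22.214889526367188)
cup rim 3770 ((79.56189727783203, -16.34228515625), 22.789745330810547) ztop [0.04510141 0.05128194]
flap 642 [72.59065025 33.75003394] [64.82853795 31.60943027] [78.70430016 38.44585557]
t 12.38 loc [49.8  7.2] z 21.3 phi 70.0 F [ 0.7 -0.3 -1.6] w 0.0273
15 [[[0, 1, 0], -2.5, 0.32], [[0, 2, 0], -5.0, 0.33], [[0, 2, -1], -7.5, 0.34], [[0, 3, -1], -10.0, 0.34], [[0, 4, -1], -12.5, 0.35], [[0, 5, -1], -15.0, 0.36], [[0, 5, -1], -17.5, 0.37], [[0, 6, -1], -20.0, 0.38], [[0, 8, -2], -20.0, 0.38], [[0, 10, -3], -20.0, 0.38], [[0, 12, -4], -20.0, 0.38], [[0, 14, -4], -20.0, 0.38], [[0, 15, -5], -20.0, 0.38], [[0, 17, -6], -20.0, 0.38], [[0, 19, -6], -20.0, 0.38]]
```

View pics/w7.png

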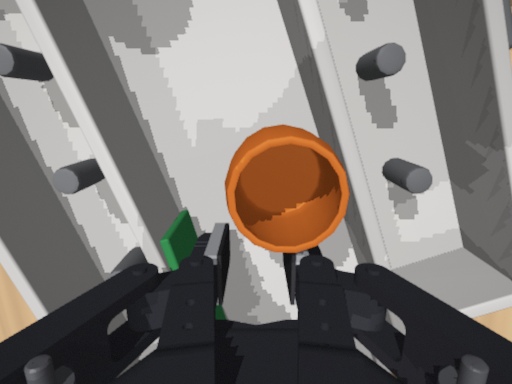

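send_rows(
  rows=[
    [[0, 1, 0], -2.5, 0.32],
    [[0, 2, 0], -5.0, 0.33],
    [[0, 2, -1], -7.5, 0.34],
    [[0, 3, -1], -10.0, 0.34],
    [[0, 4, -1], -12.5, 0.35],
    [[0, 5, -1], -15.0, 0.36],
    [[0, 5, -1], -17.5, 0.37],
    [[0, 6, -1], -20.0, 0.38],
    [[0, 8, -2], -20.0, 0.38],
    [[0, 10, -3], -20.0, 0.38],
    [[0, 12, -4], -20.0, 0.38],
    [[0, 14, -4], -20.0, 0.38],
    [[0, 15, -5], -20.0, 0.38],
    [[0, 16, -5], -20.0, 0.38],
    [[0, 17, -6], -20.0, 0.38],
    [[0, 17, -6], -20.0, 0.38],
  ],
)

```text
t: 14.38
ee_pos: [0.5054, 0.0545, 0.0213]
ee_rot: [[-0.0, -0.312, 0.95], [0.0, 0.95, 0.312], [-1.0, 0.0, 0.0]]
wrist_force: [0.3, -0.7, 0.7]
gripper_width: 0.0323
```

```bash
python3 cupfit.py; python3 plan.py 18 18 2 0
```

```text
[0.01026748 0.02872292 0.05142826]
2918
rim c [104.57025393 -15.0555293 ] r 20.345904347904167 ((104.3993911743164, -15.295293807983398), 22.24090576171875)
t 14.43 loc [68.   7.1] z 21.3 phi 90.1 F [-0.3  0.8  0.6] w 0.0323
7 [[[0, -10, 1], 0.1, 0.38], [[0, -8, 1], 0.1, 0.38], [[0, -6, 1], 0.1, 0.38], [[0, -4, 1], 0.1, 0.38], [[0, -2, 1], 0.1, 0.38], [[0, 0, 1], 0.1, 0.38], [[0, 2, 1], 0.1, 0.38]]
```

Cup at lane (105,-15), well beyond the flap's 77 mm sweep. I'll back out along the lane so the flap follows the finger shut gently, then lift.

send_rows(
  rows=[
    [[-2, -4, 0], 0, 0.38],
    [[-5, -10, 1], 0, 0.36],
    [[-5, -17, 2], 0, 0.33],
    [[-5, -24, 3], 0, 0.3],
    [[-5, -31, 4], 0, 0.27],
    [[-5, -38, 5], 0, 0.24],
    [[-5, -45, 6], 0, 0.21],
    [[-5, -52, 7], 0, 0.2],
    [[-5, -58, 7], 0, 0.2],
    [[-5, -64, 7], 0, 0.2],
    [[-5, -70, 7], 0, 0.2],
    [[-5, -75, 7], 0, 0.2],
    [[-5, -80, 7], 0, 0.2],
    [[-5, -85, 7], 0, 0.2],
    [[-5, -90, 7], 0, 0.2],
    [[-5, -95, 7], 0, 0.2],
    [[-5, -100, 7], 0, 0.2],
    [[-5, -104, 7], 0, 0.2],
    [[-5, -104, 7], 0, 0.2],
  ],
)

```text
t: 16.8
ee_pos: [0.5446, -0.0428, 0.0263]
ee_rot: [[0.0, -0.311, 0.95], [-0.0, 0.95, 0.311], [-1.0, -0.0, -0.0]]
wrist_force: [-0.4, 0.2, -0.8]
gripper_width: 0.017
```

send_rows(
  rows=[
    [[-15, 0, 0], 0, 0.2],
    [[-45, 0, 0], 0, 0.2],
    [[-90, 0, 0], 0, 0.2],
    [[-140, 0, 0], 0, 0.2],
    [[-190, -10, 0], 0, 0.2],
    [[-230, -30, 0], 0, 0.2],
    [[-250, -40, 0], 0, 0.2],
    [[-250, -40, 0], 0, 0.2],
    [[-250, -40, 0], 0, 0.2],
  ],
)

```text
t: 17.92
ee_pos: [0.5561, -0.0796, 0.2758]
ee_rot: [[-0.001, -0.313, 0.95], [0.0, 0.95, 0.313], [-1.0, 0.001, -0.001]]
wrist_force: [-0.6, 0.6, -0.5]
gripper_width: 0.0169
```

```bash
python3 plan.py 18 18 20 0|head -1; python3 cupfit.py; python3 look.py w8; python3 look.py t8 top
```

```text
t 17.93 loc [-75.1   0.6] z 275.8 phi 90.1 F [-0.6  0.6 -0.5] w 0.0169
[-0.00139752  0.00048685  0.30046453]
57
rim c [-45.37678571  -3.21905784] r 42.76507520629048 ((-73.0007095336914, -0.6908912658691406), 39.65678024291992)
cup rim 279 ((99.27494049072266, -14.869909286499023), 22.02424430847168) ztop [0.04449731 0.05156631]
flap 193 [1.55379574 1.10197315] [  0.32854281 -35.35100859] [ 3.83421951 37.6275613 ]
cup rim 33 ((102.629150390625, -14.093856811523438), 23.030296325683594) ztop [0.04457655 0.05417289]
flap 21 [-0.39326109  3.03668653] [ -2.35199776 -32.14155007] [ 1.23718591 36.26454546]
```

View pics/w8.png

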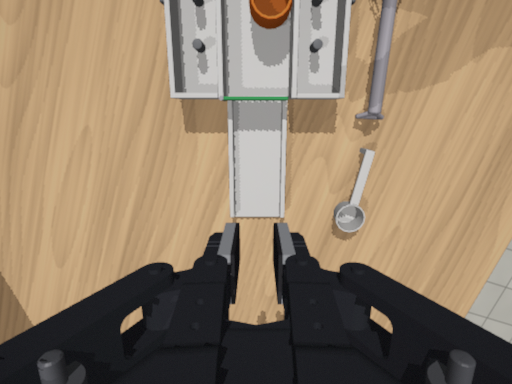

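The flap is shut straight across the lane (green line at row 98). The cup stands upright inside at (270,5), and the scoop and whisk look undisturbed. Handing in.

```bash
python3 -c "
from bench import env; print(env.finish_job())"
```

```text
the job is handed in; nothing more can be done
None
```

The cup now stands upright in the lane inside the steriliser, and the flap has swung shut behind it. I handed the job in at about 18 s of the 42 s allowed.

- **How it was done:** The lead finger pushed the flap open to about 1.5 rad and held it there. The other finger pushed the cup along the far wall and past the lead finger. I then backed the hand out along the lane so the flap followed a finger shut gently, and lifted the hand clear.
- **Cup:** In the last pictures it is about 100–105 mm past the flap and about 15 mm towards the −y side, which is outside the flap's sweep. Its rim is level at about 51 mm above the counter.
- **Flap:** The last wrist and top pictures show it straight across the lane at x ≈ 0, within about 2 mm.
- **Forces:** The wrist force read after each move stayed below about 3 N, which is close to its resting noise.
- **Other items:** The scoop and whisk look undisturbed in the last picture I viewed. I did not measure any of the bystanders again.
- **Failed check:** The last rim-circle fit gave a meaningless result because it picked up wood pixels. The height-filtered fit from both cameras gave the cup position above.

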